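# Release the ratchet clamp and unload the glued block

### The job

The glue in the clamped wooden block has set. Press the pawl's tail down so that its tooth is lifted clear of the rack, push the clamp bar all the way back by its post, and then swing the lock collar round to its locked mark at the stop so that the bar cannot creep forward. Only then take the block out, lay it flat inside the shallow wooden tray and let go of it, leaving the screw jar, the hole saw and the glue bottle on the bench behind the jig standing where they are.

Things in the scene. Friction and masses are not known exactly. Their poses are not given: they have to be found in the camera images.
- clamp_jig: Bench clamp jig, fixed: plywood base with grey metal guides. Origin: on the bench, under the clamp bar's line. y runs along the bar, from the pawl guide (-y) to the fence (+y), z up. Base: x -45 to 80, y -170 to 170 mm, 12 mm thick. Fence: y 144 to 162 mm, top at z 68. Pawl guide: y -128 to -60, x +-21, top at z 58; its clevis at y -118 to -92 is 88 high, with the pawl's pivot at y -105, z 75.
- clamp_bar (a joint): Slide of the toothed steel clamp bar (m): 0 = jaw against the block, 0.05 = fully back at its stop; it goes back along the jig's -y. Its dark jaw is 56 mm wide, top 68 mm above the bench, with a 10 mm lip over the block's end, so the block lifts out only when the bar is back. Friction about 3 N, stays where left. Blocked while the pawl's tooth is down in the rack.
- bar_post (a point): Point on the axis of the upright round post on the clamp bar's jaw, 90 mm above the bench; moves with the bar. Post: 14 mm diameter, from 68 to 98 mm above the bench, then a black cap of 20 mm diameter up to 113 mm. At the start it stands at jig y +17 mm, 10 mm from the block's end (block top at 60 mm, lip top at 68 mm). Push it along the jig's -y from its +y side.
- pawl (a joint): Hinge of the dark steel ratchet pawl about its pivot (along the jig's x), rad: 0 = tooth down in the rack, 0.6 = tooth up at the stop; grows as the tail goes down. From 0.3 on the tooth counts as clear of the rack; 0.4 to 0.6 is a good lift. Stiff pin: stays where left; about 2 N on the tail moves it.
- pawl_tail (a point): Middle of the upper face of the pawl's ribbed tail pad, 26 (jig x) by 24 mm (jig y), 55 mm to the -y side of the pivot, 96 mm above the bench while the tooth is down. Pressing it down about 27 mm turns the pawl about 0.5 rad; below it the space is open down to the toothed bar (top 56 mm above the bench).
- lock_collar (a joint): Hinge of the steel lock collar about its upright axis, rad: 0 to 0.25 unlocked, 1.57 locked (at the stop, black line on the collar over the black line on the flange under it). Grows anticlockwise seen from above. Its tongue, 36 mm long, opposite the knob, swings in front of the jaw: it passes only with the bar fully back, then holds it. Stays where left; about 2 N on the knob turns it.
- collar_knob (a point): Point on the axis of the collar's upright black knob, 81 mm above the bench. The knob is a pin of 12 mm diameter from 60 to 95 mm above the bench, 45 mm from the collar's axis. At joint 0 it lies on the jig's -y side of the axis, locked on the jig's +x side.
- collar_axis (a point): Point on the upright axis of the lock collar, fixed to the jig at jig x +50, y -14 mm, 81 mm above the bench (level with collar_knob). The collar is 36 mm in diameter; its top is 73 mm above the bench.
- block_center (a point): Centre of the loose clamped wooden block, 60 x 115 x 30 mm (x, y, z), about 80 g. At the start it lies flat, long side along the jig's y, between fence and jaw on a rest pad 44 mm wide; its underside is 30 and its top 60 mm above the bench. Its two long sides, 60 mm apart, are free for fingers near the middle.
- work_block: The same wooden block; origin at the centre of its underside, axes as for block_center.
- tray_in (a point): Middle of the inner floor of the shallow plywood tray that takes the finished block, fixed to the bench. Outside 200 x 140 x 22 mm (x long), walls 6 mm thick, floor 6 mm above the bench.
- screw_jar_center (a point): Screw jar with a yellow lid, 60 mm in diameter, 76 mm high; point on its axis 38 mm up. Loose, on the bench top behind the jig; leave it alone.
- holesaw_center (a point): Grey hole saw standing with its arbor up, 60 mm in diameter, 82 mm high; point on its axis 13 mm up. Loose, on the bench top behind the jig; leave it alone.
- glue_center (a point): Glue bottle with red label, 55 mm in diameter, 147 mm high; point on its axis 60 mm up. Loose, on the bench top behind the jig; leave it alone.

How it is judged:
By the outcome, as a careful person would: the job done as asked, in the order asked, and still so for the second after the job is handed in, with the robot touching nothing.
It also fails if it takes over 67 s, if anything falls off the work surface, if the arm or the gripper's body presses on something with over 40 N, if the wrist force passes 120 N, or if a joint passes its speed limit or range.

### The arm

A 7-joint arm with a two-finger parallel gripper is mounted at the origin on a cart in front of the work surface, level with it; the furniture and walls round the work are solid. World frame = base frame: x ahead of the robot, y to its left, z up, the work surface at z = 0. Lengths are in m, angles in rad, forces in N, time in s.
With the tool pointing down it reaches from about 0.425 to 0.925 m from the base axis. Payload 6.8 kg.
Tool frame: the origin (TCP) lies midway between the tips of the shut fingers; the grasp point (between the pads) lies 19 mm behind it (grip_point_offset is the z of the grasp point in the tool frame, in m); z points along the fingers, y is the line along which they close (so a half turn about z gives the same grasp; the last joint's range is limited). The gripper opens to 85 mm and grips with 20 to 120 N. Pads are 22 mm wide; open, the fingers measure 114 mm over their backs; the gripper's body (76 mm by 85 mm) begins 54 mm behind the grasp point. The pads swing forward as they close: fully open they stand 13 mm farther back than shut.
Start: joints at [-0.108, 0.477, 0.022, 1.555, -0.011, 1.109, -0.083], TCP at [0.675, 0, 0.231] pointing down, gripper open.
Joint ranges: [-2.96, 2.96], [-0.34, 2.1], [-1.41, 1.46], [0.24, 2.44], [-1.37, 4.51], [0.17, 1.92], [-2.96, 2.96]. Speed limits (rad/s): [2.39, 2.39, 3.14, 3.14, 3.14, 3.14, 3.14].

### API

Orientations are given as a rotation vector (axis times angle).
In Python, from bench import get_obs, grab_frame, calibration, hand_in, grip_point_offset gives the robot as it stands.
- The arm moves only by the shell command python3 -m pendant 'ROWS' [OPENING] [FORCE]. ROWS is a JSON object of lists of equal length, an entry for each row: "translation": the shift along the world's x, y, z in units of 25 mm (1.0 is 25 mm), a list of three; "delta_rot": the turn, a rotation vector about the world's x, y, z in units of 5 degrees (1.0 is 5 degrees), a list of three. In form: {"translation": [[dx, dy, dz], ...], "delta_rot": [[rx, ry, rz], ...]}. A call has 1 to 12 rows; each row is the pose to reach, as a shift and turn from the pose commanded when the call began; what a row does not reach only later rows make up. A row lasts 1/8 s, in which the tool goes at most 62.5 mm and 10.7 degrees, less where a joint would pass 70% of its speed; a pose out of reach is approached as far as the arm can. A call with a gripper value outside its range is refused whole. OPENING is the opening, from 0 (shut) to 1 (fully open), set as the call begins (- or left out, the last holds). The fingers move at their own pace and stop on an object; FORCE is the grip in N (left out, the last holds). Time passes only in rows, so rows that repeat a pose let the fingers close. It gives the time, the measured TCP pose, the force, the opening and the grip force at its end, in the units of the state.
- get_obs(): the state, without advancing time (a new reading comes with each control period).
- grab_frame(name): name is "scene" or "side" or "wrist"; returns (picture, depth): 400x640x3 uint8, red, green, blue; 400x640 float32, m along the optical axis (not along the pixel's ray), 0 where there is no reading.
- calibration(name): a dict with "K" (3x3 intrinsics, pixels), "rvec" (rotation vector, rad) and "tvec" (3), from world to camera coordinates, as OpenCV has them. Camera axes: x right, y down, z forward; pixel columns grow to the right and rows downward; lengths in m; the calibration is good to about 2 mm. A picture is of the moment at which its call begins: read the wrist's pose just before it. calibration takes no time and is no camera call; for the wrist camera it gives the pose at the moment of the call.
- hand_in(): hands the job in; it is judged then, once.
The state is a dict: "clock": time; "joints": joint angles; "qvel": joint speeds; "tau": joint torques, N m; "tcp_pos": TCP position; "orientation": TCP orientation; "contact_force": force on the tool from outside, world axes, zero at the start; "moment": the same for the moment, N m; "grip_width": finger opening in m; "gripper_force": force on a finger pad.
Only numpy, scipy, OpenCV 4.12 (cv2) and the standard library are available. Lean on these libraries where they do the work, as an engineer would, in place of code of your own. Each camera call takes 0.05 s, during which the arm holds its last target. There are 200 camera calls.

## Working session

There is one attempt and no reset: what is moved stays moved. The work goes in short steps, Python scripts to look and compute and a shell command to move; the robot and the scene stay as the last step left them, time stands still between calls to the robot, and variables do not carry over. Pictures are saved under pics/ and viewed, at most 13 in all, crops included, and the job is handed in when it is done.

```bash
mkdir -p pics; ls
cat > h.py <<'E'
import numpy as np, cv2
from bench import get_obs, grab_frame, calibration, hand_in, grip_point_offset
def snap(name,fn,crop=None,scale=1):
    c=calibration(name); im,d=grab_frame(name)
    np.savez('pics/'+fn+'.npz',im=im,d=d,K=c['K'],rvec=c['rvec'],tvec=c['tvec'])
    o=im if crop is None else im[crop[1]:crop[3],crop[0]:crop[2]]
    o=cv2.resize(o,None,fx=scale,fy=scale,interpolation=cv2.INTER_CUBIC)
    cv2.imwrite('pics/'+fn+'.png',cv2.cvtColor(o,cv2.COLOR_RGB2BGR))
def load(fn): return np.load('pics/'+fn+'.npz')
def ray(z,u,v):
    R=cv2.Rodrigues(np.array(z['rvec'],float))[0]; t=np.array(z['tvec'],float).ravel()
    r=R.T@np.linalg.solve(z['K'],[u,v,1.]); return -R.T@t, r
def onz(z,u,v,h):
    o,r=ray(z,u,v); return o+r*(h-o[2])/r[2]
def at(z,u,v):
    o,r=ray(z,u,v); return o+r*z['d'][int(round(v)),int(round(u))]
def proj(z,P): return cv2.projectPoints(np.array(P,float).reshape(-1,1,3),np.array(z['rvec'],float),np.array(z['tvec'],float),z['K'],None)[0].reshape(-1,2)
E
python3 - <<'E'
from h import *
snap('scene','s0',scale=1.25); snap('side','d0',scale=1.25)
o=get_obs(); print(o['tcp_pos'],o['orientation'],grip_point_offset,o['clock'])
E
```

```text
pics
[ 6.74471170e-01 -1.43006446e-05  2.30429108e-01] [-2.22065044e+00 -2.22071665e+00  1.92655790e-03] -0.0187 0.1
```

View pics/s0.png

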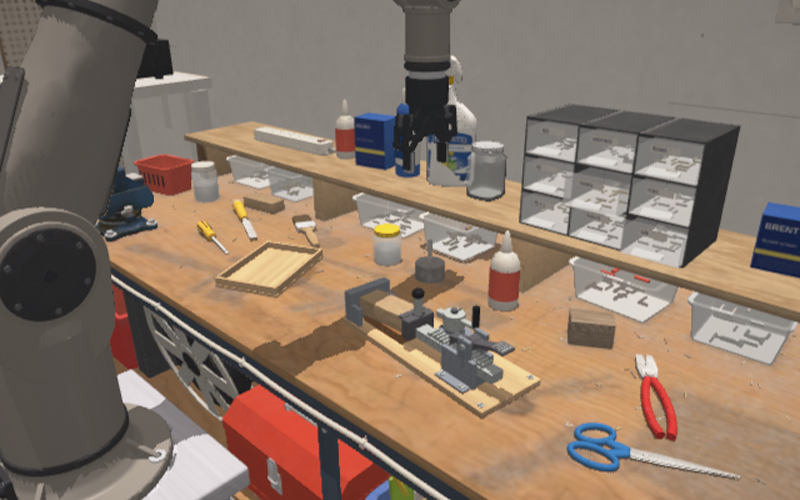

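View pics/d0.png

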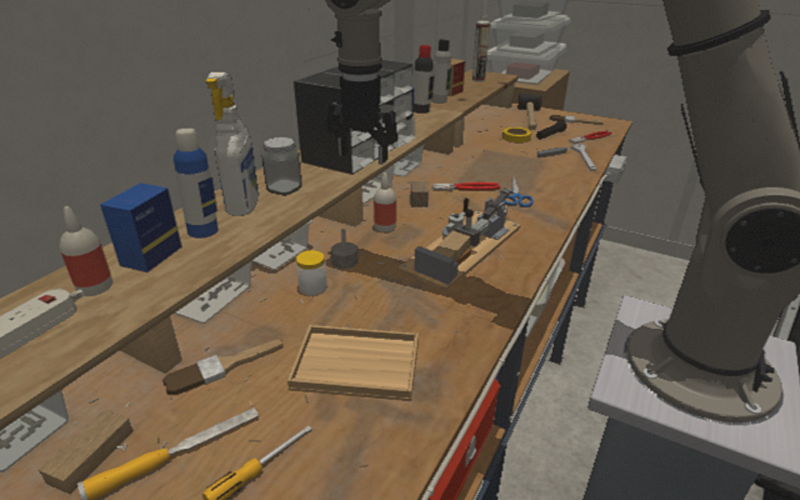

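The scene picture shows the jig at about (445,350) with its fence to the left and pawl to the right. The tray is at (270,268), and the jar, hole saw and bottle stand behind the jig. The side picture shows the same objects from the fence end. I'll enlarge the jig.

Run:
```python
from h import *
z=load('s0'); im=z['im'][220:340,270:440]
cv2.imwrite('pics/s0c.png',cv2.cvtColor(cv2.resize(im,None,fx=4.7,fy=4.7,interpolation=cv2.INTER_CUBIC),cv2.COLOR_RGB2BGR))
for n,(u,v) in dict(tray=(270,268),jarlid=(387,230),saw=(430,268),glue=(505,290),blocktop=(385,303),knobpost=(418,295)).items():
    print(n,at(z,u/1.25,v/1.25).round(4))
# tray inner floor corners
for n,(u,v) in dict(trayL=(216,281),trayT=(249,242),trayR=(322,246),trayB=(274,295)).items(): print(n,onz(z,u/1.25,v/1.25,.022).round(4))
```

```text
tray [0.518  0.2923 0.003 ]
jarlid [0.7105 0.1346 0.0732]
saw [0.6937 0.0021 0.0328]
glue [ 0.6921 -0.1732  0.0453]
blocktop [ 0.4964 -0.0653  0.0584]
knobpost [ 0.4886 -0.1451  0.1047]
trayL [0.3876 0.288  0.022 ]
trayT [0.5456 0.4048 0.022 ]
trayR [0.6399 0.2652 0.022 ]
trayB [0.4283 0.156  0.022 ]
```

View pics/s0c.png

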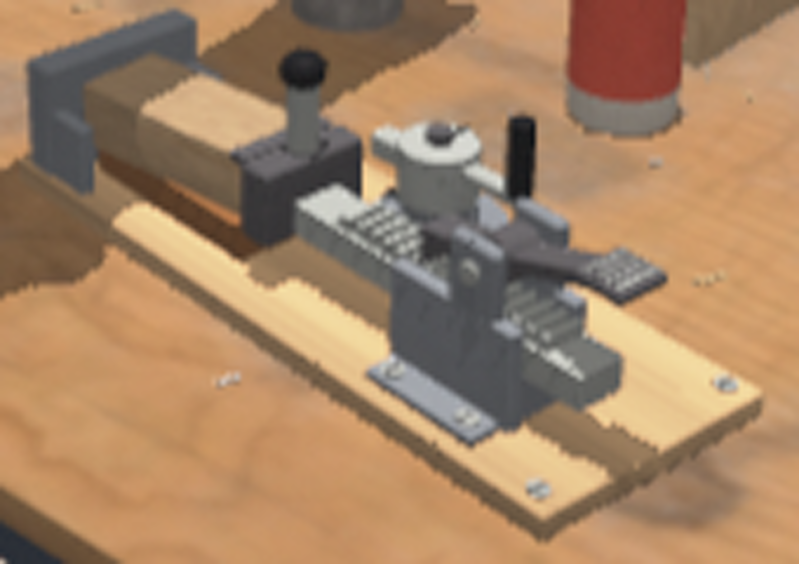

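```bash
cat > fit.py <<'E'
from h import *
from scipy.optimize import least_squares
z=load('s0')
C=[(543,528),(762,392),(303,52),(625,262),(440,148),(303,152)]
J=np.array([(-45,-170,12),(80,-170,12),(0,17,113),(0,-160,96),(50,-14,73),(0,17,68)])/1e3
px=np.array([(270+u/4.7,220+v/4.7) for u,v in C])
def T(p,P):
    c,s=np.cos(p[2]),np.sin(p[2]); P=np.atleast_2d(P)
    return np.c_[p[0]+c*P[:,0]-s*P[:,1],p[1]+s*P[:,0]+c*P[:,1],P[:,2]]
if __name__=='__main__':
    r=least_squares(lambda p:(proj(z,T(p,J))-px).ravel(),[.49,-.16,-.2]);p=r.x
    print(p,np.degrees(p[2])); print(r.fun.reshape(-1,2).round(2))
    k=onz(z,270+522/4.7,220+122/4.7,.095)[:2]-T(p,[.05,-.014,0])[0,:2]; c,s=np.cos(p[2]),np.sin(p[2])
    print('knob rel jig',c*k[0]+s*k[1],-s*k[0]+c*k[1])
    for n,P in dict(post=(0,17,90),tail=(0,-160,96),collar=(50,-14,81),knob0=(50,-59,81),block=(0,86.5-2,45),fence=(0,153,68)).items(): print(n,T(p,np.array(P)/1e3)[0].round(4))
    for n in('scene',): print('camera height',ray(z,300,200)[0])
E
python3 fit.py
```

```text
[ 0.48632647 -0.16116529 -0.13950117] -7.992828404320651
[[ 0.34 -0.78]
 [ 1.26  0.57]
 [-0.34  0.99]
 [-0.61  1.96]
 [-0.26 -3.39]
 [-0.44 -0.01]]
knob rel jig 0.003732939220041101 -0.04368386088285619
post [ 0.4887 -0.1443  0.09  ]
tail [ 0.4641 -0.3196  0.096 ]
collar [ 0.5339 -0.182   0.081 ]
knob0 [ 0.5276 -0.2265  0.081 ]
block [ 0.4981 -0.0775  0.045 ]
fence [ 0.5076 -0.0097  0.068 ]
camera height [-0.16474358 -0.71266404  0.55924044]
```

```bash
python3 -m pendant '{"translation": [[-1.4,-1.6,0.6],[-2.8,-3.2,1.2],[-4.2,-4.8,1.8],[-5.6,-6.4,2.4],[-7,-8,3],[-7,-8,3],[-7,-8,3]], "delta_rot": [[0,0,-0.4],[0,0,-0.8],[0,0,-1.2],[0,0,-1.6],[0,0,-1.6],[0,0,-1.6],[0,0,-1.6]]}' 0 20
python3 - <<'E'
from h import *
snap('wrist','w0',scale=1.25)
E
```

```text
clock: 0.98
tcp_pos: [0.5001, -0.1995, 0.3061]
orientation: [-2.371, -2.061, -0.001]
contact_force: [0.4, 0.4, 0.4]
grip_width: 0.0001
gripper_force: 0.0
```

View pics/w0.png

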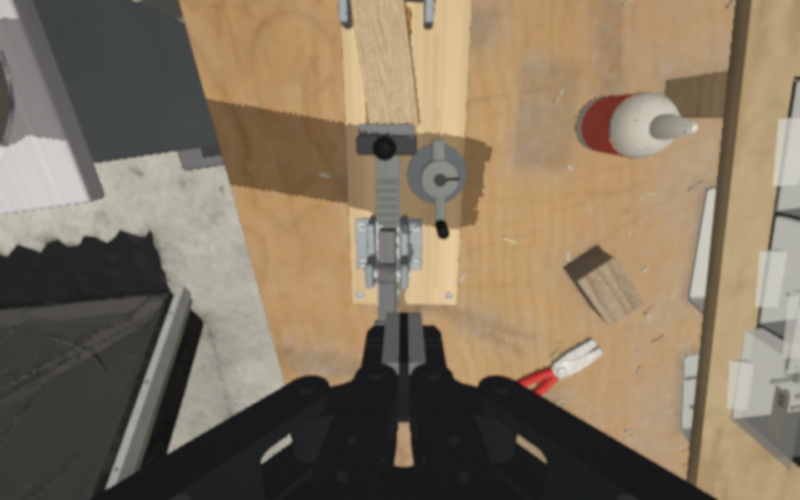

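The wrist view shows the jig from above, with the cap at (385,148), collar axis at (440,180), knob at (443,230) and base end corners at (353,303) and (458,303). I'll enlarge this view.

Run:
```python
from h import *
z=load('w0'); im=z['im'][0:250,265:385]
o=cv2.resize(im,None,fx=3.2*0.75,fy=2.4,interpolation=cv2.INTER_CUBIC)
o=cv2.rotate(cv2.resize(im,None,fx=3.2,fy=3.2,interpolation=cv2.INTER_CUBIC),cv2.ROTATE_90_CLOCKWISE)
cv2.imwrite('pics/w0c.png',cv2.cvtColor(o,cv2.COLOR_RGB2BGR)); print(o.shape)
```

```text
(384, 800, 3)
```

View pics/w0c.png

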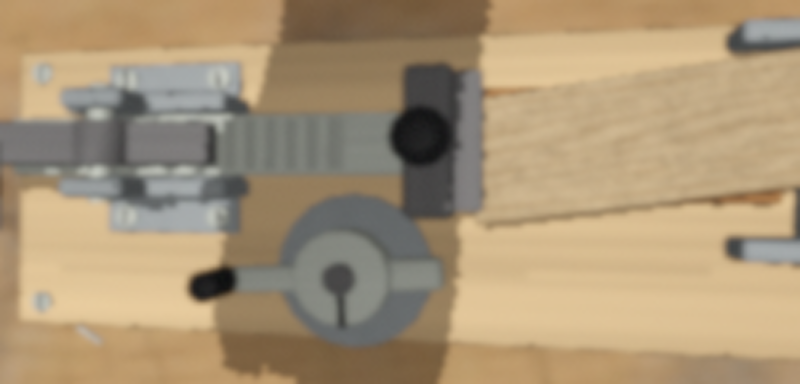

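```bash
cat > fit2.py <<'E'
from fit import *
w=load('w0')
def c2(X,Y): return 265+Y/3.2,(799-X)/3.2
if __name__=='__main__':
    A=[((22,55),(-45,-170,12)),((20,318),(80,-170,12)),((420,135),(0,17,113)),((339,278),(50,-14,73)),((404,64),(-28,9,68)),((404,217),(28,9,68))]
    px=np.array([c2(*a) for a,_ in A]); J=np.array([b for _,b in A])/1e3
    r=least_squares(lambda p:(proj(w,T(p,J[:4]))-px[:4]).ravel(),[.49,-.16,-.14]);p=r.x
    print(p,np.degrees(p[2])); print((proj(w,T(p,J))-px).round(2)); print('cam',ray(w,0,0)[0])
    c,s=np.cos(p[2]),np.sin(p[2])
    tj=lambda P:(np.round([c*(P[0]-p[0])+s*(P[1]-p[1]),-s*(P[0]-p[0])+c*(P[1]-p[1]),P[2]],4))
    print('knob',tj(onz(w,*c2(203,288),.095)))
    for q in[(490,93),(490,222),(795,57),(795,183)]: print('blk',tj(onz(w,*c2(*q),.06)))
    for q in[(550,140),(700,120),(428,80),(160,140),(345,285),(30,290)]: print('depth',tj(at(w,*c2(*q))))
    for n,P in dict(post=(0,17,90),tail=(0,-160,96),collar=(50,-14,81),block=(0,84.5,45)).items(): print(n,T(p,np.array(P)/1e3)[0].round(4))
    # block top by depth, world, from both
    uv=np.array([(u,v) for v in range(0,400) for u in range(0,640)])
E
python3 fit2.py
```

```text
[ 0.48973779 -0.1567363  -0.14398829] -8.249921593958275
[[-1.26  0.54]
 [ 1.11  0.32]
 [-0.3  -0.34]
 [ 0.46 -0.11]
 [-0.76 -1.06]
 [ 0.54 -0.81]]
cam [ 0.5111336  -0.11919141  0.44701504]
knob [ 0.0526 -0.0586  0.095 ]
blk [-0.0168  0.037   0.06  ]
blk [0.029  0.0372 0.06  ]
blk [-0.0264  0.1317  0.06  ]
blk [0.0147 0.1319 0.06  ]
depth [-0.      0.0571  0.0584]
depth [-0.0064  0.1043  0.0581]
depth [-0.0214  0.0161  0.0669]
depth [-0.0006 -0.0821  0.0726]
depth [ 0.052  -0.0121  0.0722]
depth [ 0.0655 -0.1659  0.0091]
post [ 0.4922 -0.1399  0.09  ]
tail [ 0.4668 -0.3151  0.096 ]
collar [ 0.5372 -0.1778  0.081 ]
block [ 0.5019 -0.0731  0.045 ]
```

Run:
```python
from fit2 import *
p=[.4897,-.1567,-.144];c,s=np.cos(p[2]),np.sin(p[2])
for v in (90,70,50,30,10):
    row=[]
    for u in range(270,350,2):
        P=at(w,u,v);row.append(f"{1e3*(c*(P[0]-p[0])+s*(P[1]-p[1])):.0f}:{1e3*P[2]:.0f}")
    print(v,' '.join(row))
z0=load('s0')
im=w['im'][0:110,260:370]; a=cv2.resize(im,None,fx=5,fy=5,interpolation=cv2.INTER_CUBIC)
cv2.imwrite('pics/w0d.png',cv2.cvtColor(a,cv2.COLOR_RGB2BGR))
```

```text
90 -53:-2 -51:-2 -48:-1 -44:10 -41:9 -39:10 -36:10 -34:10 -31:10 -28:11 -26:9 -22:28 -17:57 -15:58 -12:58 -10:60 -8:59 -5:59 -3:58 -1:58 1:59 16:447 6:58 8:59 10:58 13:59 15:59 17:57 19:59 22:59 24:58 26:58 30:12 33:11 35:12 38:9 40:10 43:11 45:10 48:9
70 -52:-3 -50:-2 -47:-2 -43:10 -40:10 -38:10 -35:11 -33:11 -30:9 -28:12 -25:11 -19:59 -16:59 -14:59 -12:57 -10:60 -7:59 -5:59 -3:59 -1:60 1:58 4:58 6:57 8:59 10:57 13:59 15:60 17:58 19:58 22:59 24:60 27:11 30:10 32:10 35:10 37:12 40:9 42:10 45:11 47:11
50 -51:-1 -49:-1 -45:9 -42:10 -40:10 -37:11 -34:12 -32:11 -29:12 -23:58 -20:58 -18:59 -16:59 -14:56 -11:59 -9:58 -7:59 -5:58 -3:59 -1:58 2:59 4:58 6:59 8:59 10:59 13:59 15:59 17:57 19:57 21:59 24:10 27:11 29:11 32:10 34:10 37:9 39:11 42:10 44:10 47:9
30 -50:-1 -48:-3 -44:9 -41:10 -39:10 -36:11 -34:11 -31:12 -24:58 -22:59 -20:59 -18:59 -16:58 -13:58 -11:60 -9:59 -7:58 -5:57 -3:58 -0:57 2:58 4:60 6:58 8:59 10:58 13:59 15:58 17:58 19:58 22:28 24:10 27:10 29:9 31:11 34:10 36:10 39:12 41:11 43:11 46:11
10 -49:-1 -40:45 -38:44 -36:44 -34:38 -34:19 -28:56 -26:57 -23:58 -21:59 -19:57 -17:58 -15:58 -13:58 -11:57 -9:59 -7:58 -4:60 -2:58 -0:59 2:58 4:58 6:58 8:59 10:58 12:59 15:57 17:28 19:28 21:28 24:11 26:10 29:12 31:12 33:10 34:44 36:44 39:43 41:45 45:11
```

View pics/w0d.png

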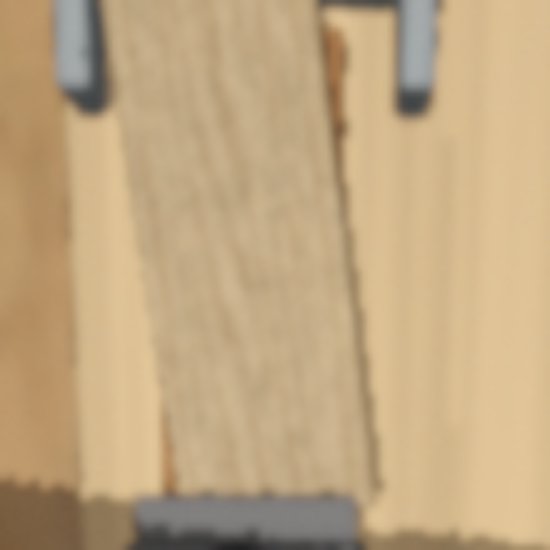

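The block measures about 44 mm wide and is yawed about +7° in the jig. Next I move above the pawl's tail and press it.

```bash
python3 -m pendant '{"translation": [[-0.7,-2.3,-0.8],[-1.36,-4.66,-2],[-1.36,-4.66,-4.2],[-1.36,-4.66,-6.2],[-1.36,-4.66,-7.6],[-1.36,-4.66,-7.9],[-1.36,-4.66,-7.9]], "delta_rot": [[0,0,0],[0,0,0],[0,0,0],[0,0,0],[0,0,0],[0,0,0],[0,0,0]]}'
python3 -m pendant '{"translation": [[0,0,-0.4],[0,-0.03,-0.7],[0,-0.06,-1.0],[-0.01,-0.1,-1.3],[-0.01,-0.12,-1.55],[-0.01,-0.12,-1.62],[-0.01,-0.12,-1.62]], "delta_rot": [[0,0,0],[0,0,0],[0,0,0],[0,0,0],[0,0,0],[0,0,0],[0,0,0]]}'
```

```text
clock: 1.9
tcp_pos: [0.4668, -0.3159, 0.1089]
orientation: [-2.369, -2.062, -0.0]
contact_force: [0.8, -0.4, 0.4]
grip_width: 0.0003
gripper_force: 0.0
clock: 2.78
tcp_pos: [0.4656, -0.3194, 0.068]
orientation: [-2.37, -2.061, 0.0]
contact_force: [0.6, -2.1, 1.4]
grip_width: -0.0002
gripper_force: 1.0
```

```bash
python3 -m pendant '{"translation": [[0,0,1.5],[0,0,3.5],[0.3,2,3.5],[0.6,4.1,3.5],[0.9,6.2,3.5],[1.2,8.16,3.5],[1.2,8.16,3.5],[1.2,8.16,1.9],[1.2,8.16,0.5],[1.2,8.16,0.35],[1.2,8.16,0.35]], "delta_rot": [[0,0,0],[0,0,0],[0,0,0],[0,0,0],[0,0,0],[0,0,0],[0,0,0],[0,0,0],[0,0,0],[0,0,0],[0,0,0]]}'
python3 - <<'E'
from fit import *
snap('scene','s1',crop=(270,200,440,320),scale=4.7)
z=load('s1');p=[.4897,-.1567,-.144];c,s=np.cos(p[2]),np.sin(p[2])
for th in (0,.4,.5,.6):
    y,zz=-.055,.021; P=T(p,[0,-.105+y*np.cos(th)-zz*np.sin(th),.075+y*np.sin(th)+zz*np.cos(th)])
    q=proj(z,P)[0]; print(th,q.round(1),P[0].round(3),at(z,*q).round(3))
E
```

```text
clock: 4.15
tcp_pos: [0.4956, -0.116, 0.0774]
orientation: [-2.372, -2.06, 0.001]
contact_force: [0.3, 0.5, 0.5]
grip_width: 0.0003
gripper_force: 0.0
0 [401.  276.1] [ 0.467 -0.315  0.096] [ 0.6   -0.231 -0.002]
0.4 [401.9 288.5] [ 0.466 -0.319  0.073] [ 0.475 -0.314  0.066]
0.5 [401.5 291.3] [ 0.466 -0.318  0.067] [ 0.47  -0.316  0.064]
0.6 [400.8 293.8] [ 0.466 -0.317  0.061] [ 0.466 -0.318  0.062]
```

View pics/s1.png

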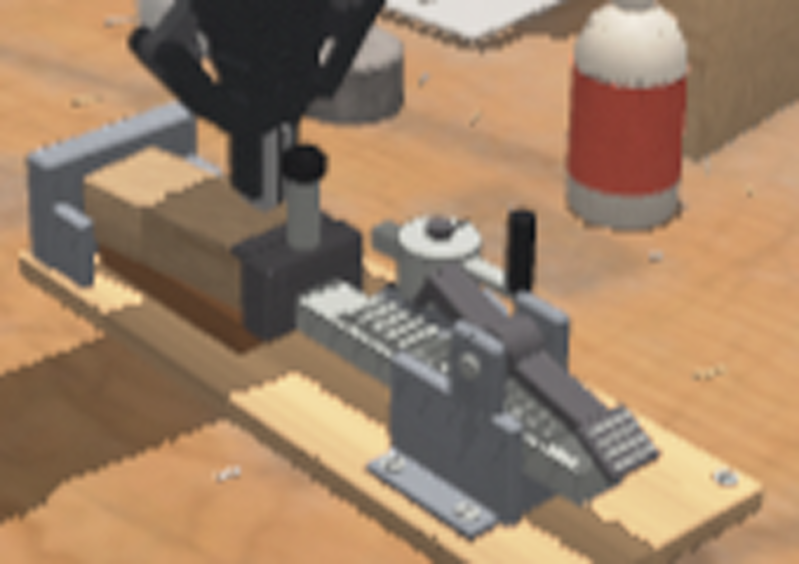

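The pawl's tail is down with the tooth raised (about 0.55 rad), and the fingers stand at (265,170) on the +y side of the post. Now I push the post.

```bash
python3 -m pendant '{"translation": [[-0.04,-0.3,0],[-0.09,-0.6,0],[-0.13,-0.9,0],[-0.17,-1.2,0],[-0.22,-1.5,0],[-0.26,-1.8,0],[-0.29,-2.0,0],[-0.29,-2.0,0]], "delta_rot": [[0,0,0],[0,0,0],[0,0,0],[0,0,0],[0,0,0],[0,0,0],[0,0,0],[0,0,0]]}'
python3 -m pendant '{"translation": [[-0.01,-0.08,0],[-0.03,-0.16,0],[-0.03,-0.2,0],[-0.03,-0.2,0]], "delta_rot": [[0,0,0],[0,0,0],[0,0,0],[0,0,0]]}'
```

```text
clock: 5.2
tcp_pos: [0.4876, -0.1664, 0.0767]
orientation: [-2.372, -2.059, 0.002]
contact_force: [0.0, 0.3, -0.1]
grip_width: 0.0002
gripper_force: 0.0
clock: 5.7
tcp_pos: [0.487, -0.17, 0.0767]
orientation: [-2.37, -2.06, 0.001]
contact_force: [-1.2, 4.6, -0.2]
grip_width: 0.0001
gripper_force: 2.1
```

```bash
python3 -m pendant '{"translation": [[-0.02,-0.1,0],[-0.03,-0.2,0],[-0.03,-0.2,0],[-0.03,-0.2,0]], "delta_rot": [[0,0,0],[0,0,0],[0,0,0],[0,0,0]]}'
python3 -m pendant '{"translation": [[-0.02,-0.1,0],[-0.03,-0.2,0],[-0.03,-0.2,0],[-0.03,-0.2,0]], "delta_rot": [[0,0,0],[0,0,0],[0,0,0],[0,0,0]]}'
```

```text
clock: 6.2
tcp_pos: [0.4869, -0.1703, 0.0767]
orientation: [-2.362, -2.062, -0.003]
contact_force: [-0.9, 17.7, 2.3]
grip_width: -0.0002
gripper_force: 8.4
clock: 6.7
tcp_pos: [0.4868, -0.1705, 0.0767]
orientation: [-2.355, -2.065, -0.008]
contact_force: [-0.4, 30.3, 6.5]
grip_width: -0.0003
gripper_force: 14.8
```

```bash
python3 -m pendant '{"translation": [[0.1,0.7,0],[0.1,0.8,0.4],[0.1,0.8,2.4],[0.1,0.8,2.8],[1.0,-0.5,2.8],[1.89,-1.68,2.8],[1.89,-1.68,2.8],[1.89,-1.68,2.8]], "delta_rot": [[0,0,0],[0,0,0],[0,0,0],[0,0,0],[0,0,0],[0,0,0],[0,0,0],[0,0,0]]}'
python3 -m pendant '{"translation": [[0,0,0],[0,0,0]], "delta_rot": [[0,0,0],[0,0,0]]}' 0.4 20
python3 - <<'E'
from h import *
snap('wrist','w1',crop=(120,0,520,400),scale=1.5)
E
```

```text
clock: 7.7
tcp_pos: [0.5326, -0.2229, 0.1468]
orientation: [-2.372, -2.059, 0.001]
contact_force: [0.1, 0.2, -0.1]
grip_width: -0.0
gripper_force: 0.0
clock: 7.95
tcp_pos: [0.5332, -0.2218, 0.1471]
orientation: [-2.37, -2.062, -0.0]
contact_force: [1.1, 0.6, 0.2]
grip_width: 0.0339
gripper_force: 0.0
```

View pics/w1.png

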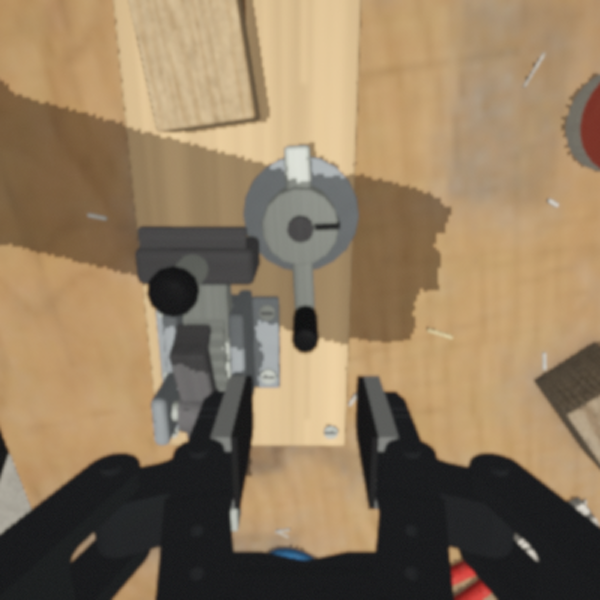

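The bar is fully back and clear of the block's end at (205,125). The knob at (305,335) lies between the finger planes. I'll measure the knob and the block from this view.

Run:
```python
from h import *
z=load('w1'); f=lambda X,Y,h:onz(z,120+X/1.5,Y/1.5,h).round(4)
print('knob',f(305,340,.095),'collar',f(300,229,.073))
for q in[(158,131),(257,121),(241,0),(133,0)]: print('blk',f(*q,.06))
im=z['im'];
```

```text
knob [ 0.5333 -0.2222  0.095 ] collar [ 0.5372 -0.1782  0.073 ]
blk [ 0.4806 -0.1287  0.06  ]
blk [ 0.5247 -0.1306  0.06  ]
blk [ 0.5261 -0.0839  0.06  ]
blk [ 0.4822 -0.0777  0.06  ]
```

```bash
python3 -m pendant '{"translation": [[0,0,-1],[0,0,-2],[0,0,-2.8],[0,0,-2.8],[0,0,-2.8]], "delta_rot": [[0,0,0],[0,0,0],[0,0,0],[0,0,0],[0,0,0]]}'
python3 -m pendant '{"translation": [[0,0,0],[0,0,0],[0,0,0],[0,0,0]], "delta_rot": [[0,0,0],[0,0,0],[0,0,0],[0,0,0]]}' 0 20
```

```text
clock: 8.62
tcp_pos: [0.534, -0.2226, 0.0778]
orientation: [2.37, 2.061, 0.001]
contact_force: [-0.4, 0.3, -0.4]
grip_width: 0.034
gripper_force: 0.0
clock: 9.12
tcp_pos: [0.5341, -0.2228, 0.078]
orientation: [2.37, 2.06, 0.001]
contact_force: [-1.0, -0.3, 6.9]
grip_width: 0.0107
gripper_force: 20.2
```

```bash
python3 -m pendant '{"translation": [[0.2,-0.01,0.05],[0.47,0,0.08],[0.92,0.14,0.08],[1.31,0.39,0.08],[1.63,0.74,0.08],[1.85,1.15,0.08],[1.92,1.4,0.08],[1.92,1.4,0.08]], "delta_rot": [[0,0,0],[0,0,0],[0,0,0],[0,0,0],[0,0,0],[0,0,0],[0,0,0],[0,0,0]]}'
python3 -m pendant '{"translation": [[0.01,0.1,0],[0.02,0.2,0],[0.02,0.27,0],[0.02,0.27,0]], "delta_rot": [[0,0,0],[0,0,0],[0,0,0],[0,0,0]]}'
```

```text
clock: 10.12
tcp_pos: [0.5814, -0.1857, 0.0784]
orientation: [-2.368, -2.062, -0.001]
contact_force: [-0.5, 1.1, -7.3]
grip_width: 0.011
gripper_force: 19.4
clock: 10.62
tcp_pos: [0.5822, -0.1807, 0.0788]
orientation: [2.371, 2.061, 0.0]
contact_force: [2.2, -2.9, -14.0]
grip_width: 0.0106
gripper_force: 19.4
```

```bash
python3 -m pendant '{"translation": [[0,0,0],[0,0,0],[0,0,0.8],[0,0,2.4],[0,0,2.8],[0,-0.6,2.8],[0,-1.2,2.8],[0,-1.2,2.8]], "delta_rot": [[0,0,0],[0,0,0],[0,0,0],[0,0,0],[0,0,0],[0,0,0],[0,0,0],[0,0,0]]}' 0.4 20
python3 - <<'E'
from h import *
snap('wrist','w2',crop=(180,40,380,240),scale=3)
E
```

```text
clock: 11.62
tcp_pos: [0.5808, -0.2133, 0.1479]
orientation: [-2.374, -2.056, 0.003]
contact_force: [-0.3, 0.5, 0.1]
grip_width: 0.0343
gripper_force: 0.0
```

View pics/w2.png

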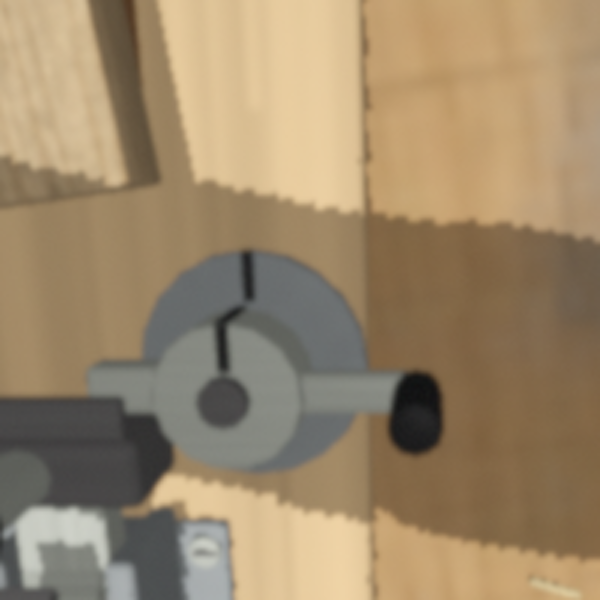

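Run:
```python
from h import *
z=load('w2'); f=lambda X,Y,h:onz(z,180+X/3,40+Y/3,h)
k=f(415,426,.095);kb=f(410,396,.073);a=f(222,402,.075);fl=f(248,255,.045)
for q in(k,kb):print(q.round(4), np.degrees(np.arctan2(*(q-a)[[1,0]])),'locked -8.25')
print(a)
for P in (f(220,322,.073),f(228,368,.073)): print(np.degrees(np.arctan2(*(P-a)[[1,0]])))
for h in (.05,.055,.06): 
  P,Q=f(247,252,h),f(250,298,h); print(h,np.degrees(np.arctan2(*(P-a)[[1,0]])),np.degrees(np.arctan2(*(P-Q)[[1,0]])))
```

```text
[ 0.582 -0.184  0.095] -8.427783454482832 locked -8.25
[ 0.5807 -0.1827  0.073 ] -6.912624808575539 locked -8.25
[ 0.53860327 -0.17756393  0.075     ]
80.73736467071605
70.7744629988967
0.05 76.29873827669998 82.27936169506768
0.055 74.71001775654365 82.27936169506718
0.06 73.17590719209154 82.27936169506725
```

The collar reads about −8.4° in world angle against −8.25° expected for locked. Its line at (222,345) matches the flange line's direction, and the tongue lies in front of the jaw. Next is the block.

```bash
python3 -m pendant '{"translation": [[-0.8,1.5,0.3],[-1.6,3,0.3],[-2.4,4.4,0.3],[-3.12,5.6,0.2],[-3.12,5.6,-1],[-3.12,5.6,-2.6],[-3.12,5.6,-4],[-3.12,5.6,-4.8],[-3.12,5.6,-4.8],[-3.12,5.6,-4.8]], "delta_rot": [[0,0,0.6],[0,0,1.25],[0,0,1.25],[0,0,1.25],[0,0,1.25],[0,0,1.25],[0,0,1.25],[0,0,1.25],[0,0,1.25],[0,0,1.25]]}' 0.85 20
python3 -m pendant '{"translation": [[0,0,0],[0,0,0],[0,0,0],[0,0,0],[0,0,0],[0,0,0]], "delta_rot": [[0,0,0],[0,0,0],[0,0,0],[0,0,0],[0,0,0],[0,0,0]]}' 0 30
```

```text
clock: 12.92
tcp_pos: [0.5044, -0.0706, 0.0296]
orientation: [2.255, 2.187, 0.001]
contact_force: [-0.1, -0.1, -0.3]
grip_width: 0.073
gripper_force: 0.0
clock: 13.68
tcp_pos: [0.5046, -0.0707, 0.0301]
orientation: [2.254, 2.187, 0.002]
contact_force: [-0.9, -0.0, 5.5]
grip_width: 0.0445
gripper_force: 31.8
```

```bash
python3 -m pendant '{"translation": [[0,0,0.6],[0,0,1.5],[0,0,3],[0,0,4.8],[0,1,6.4],[0,2.8,7],[0,4.6,7],[0,6.4,7],[0,8,7],[0,8.8,7],[0,8.8,7],[0,8.8,7]], "delta_rot": [[0,0,0],[0,0,0],[0,0,0],[0,0,0],[0,0,0],[0,0,0],[0,0,0],[0,0,0],[0,0,0],[0,0,0],[0,0,0],[0,0,0]]}'
python3 - <<'E'
from h import *
snap('wrist','w3',scale=1.25)
E
```

```text
clock: 15.18
tcp_pos: [0.504, 0.1477, 0.2044]
orientation: [2.256, 2.185, -0.001]
contact_force: [0.3, -0.7, -1.4]
grip_width: 0.0446
gripper_force: 31.0
```

View pics/w3.png

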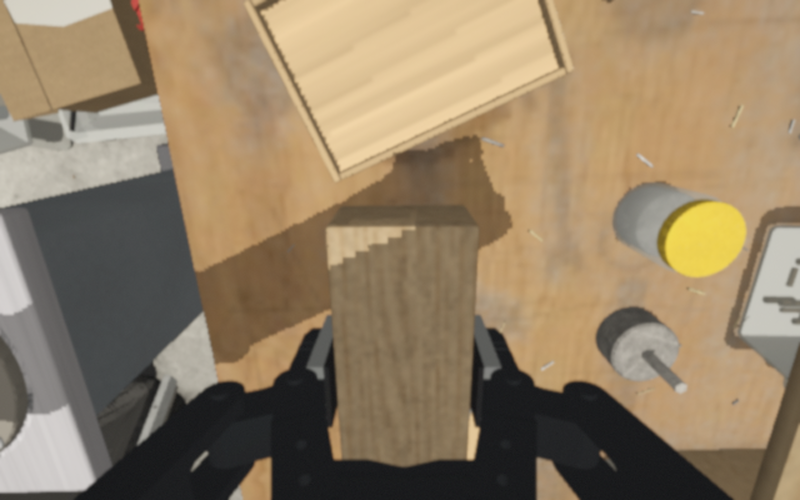

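The block is held squarely at (400,340). The tray's outer corners are at (248,5), (340,178) and (571,70).

Run:
```python
from h import *
z=load('w3'); f=lambda X,Y:onz(z,X/1.25,Y/1.25,.022)
L,B,R=f(248,5),f(340,178),f(571,70)
print(L,B,R,np.linalg.norm(L-B),np.linalg.norm(R-B),'center',(L+R)/2,'yaw',np.degrees(np.arctan2(*(R-B)[[1,0]])))
```

```text
[0.40007127 0.30640287 0.022     ] [0.45466706 0.18438012 0.022     ] [0.6299519  0.25745211 0.022     ] 0.1336796573482513 0.18990601178724903 center [0.51501159 0.28192749 0.022     ] yaw 22.63006791292027
```

```bash
python3 -m pendant '{"translation": [[0.1,0.7,0],[0.1,1.4,0],[0.2,2.1,0],[0.3,2.8,0],[0.4,3.6,0],[0.45,4.4,0],[0.52,5.44,0],[0.52,5.44,-1],[0.52,5.44,-3],[0.52,5.44,-5],[0.52,5.44,-5.5],[0.52,5.44,-5.5]], "delta_rot": [[0,0,-2],[0,0,-4],[0,0,-6],[0,0,-8],[0,0,-10],[0,0,-12],[0,0,-13],[0,0,-13],[0,0,-13],[0,0,-13],[0,0,-13],[0,0,-13]]}'
python3 - <<'E'
from h import *
snap('scene','s2',crop=(160,120,360,270),scale=3)
E
```

```text
clock: 16.73
tcp_pos: [0.5175, 0.2844, 0.0668]
orientation: [3.077, 0.631, -0.001]
contact_force: [-0.4, 0.1, 0.1]
grip_width: 0.0446
gripper_force: 31.1
```

View pics/s2.png

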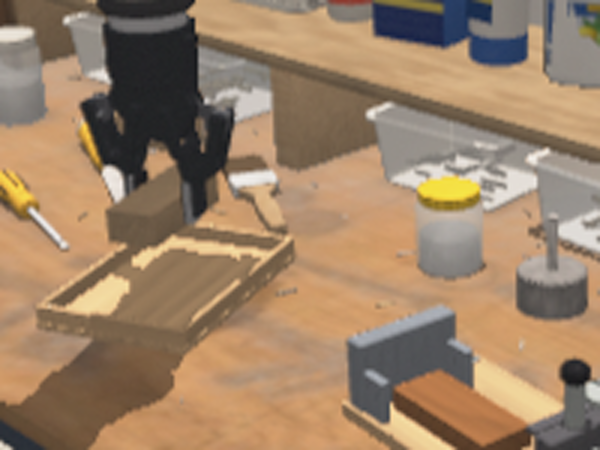

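Run:
```python
from h import *
z=load('s2'); f=lambda P:((proj(z,P)-[160,120])*3).round(0)
print(f([[.5175,.2844,.006],[.5175,.2844,.0425],[.5175,.2844,.0725]]))
g=lambda X,Y,h:onz(z,160+X/3,120+Y/3,h).round(4)
for q in[(38,312),(195,228),(294,238),(190,346)]: print(g(*q,.022))
for q in[(107,208),(110,240)]: print(g(*q,.0725),g(*q,.0425))
c=np.deg2rad(23); e=np.array([np.cos(c),np.sin(c)]);n=np.array([-e[1],e[0]])
print(f([[*(np.array([.5175,.2844])+a*.1*e+b*.07*n),.022] for a,b in((-1,-1),(-1,1),(1,1),(1,-1))]))
```

```text
[[173. 283.]
 [169. 244.]
 [166. 212.]]
[0.3898 0.2922 0.022 ]
[0.5834 0.3368 0.022 ]
[0.6291 0.2511 0.022 ]
[0.4368 0.1515 0.022 ]
[0.4893 0.3306 0.0725] [0.5297 0.3949 0.0425]
[0.4509 0.2702 0.0725] [0.4889 0.3308 0.0425]
[[184. 328.]
 [ 35. 302.]
 [161. 214.]
 [295. 233.]]
```

```bash
python3 -m pendant '{"translation": [[-0.1,-0.1,-0.7],[-0.1,-0.1,-1.5],[-0.1,-0.1,-2],[-0.1,-0.1,-2.25],[-0.1,-0.1,-2.38],[-0.1,-0.1,-2.38]], "delta_rot": [[0,0,0],[0,0,0],[0,0,0],[0,0,0],[0,0,0],[0,0,0]]}'
```

```text
clock: 17.52
tcp_pos: [0.5147, 0.2828, 0.0071]
orientation: [-3.077, -0.633, -0.0]
contact_force: [0.5, -0.1, -0.9]
grip_width: 0.0446
gripper_force: 31.2
```

```bash
python3 -m pendant '{"translation": [[0,0,-0.04],[0,0,-0.06],[0,0,-0.06]], "delta_rot": [[0,0,0],[0,0,0],[0,0,0]]}'
python3 -m pendant '{"translation": [[0,0,0],[0,0,0],[0,0,0],[0,0,0.2],[0,0,1],[0,0,2.5],[0,0,4.5],[0,0,6],[0,0,6],[0,0,6]], "delta_rot": [[0,0,0],[0,0,0],[0,0,0],[0,0,0],[0,0,0],[0,0,0],[0,0,0],[0,0,0],[0,0,0],[0,0,0]]}' 0.72 20
python3 - <<'E'
from h import *
snap('scene','s3',crop=(150,150,450,350),scale=2.6)
E
```

```text
clock: 17.9
tcp_pos: [0.5148, 0.2829, 0.0061]
orientation: [-3.077, -0.633, -0.001]
contact_force: [-0.3, -0.4, 5.4]
grip_width: 0.0447
gripper_force: 31.7
clock: 19.15
tcp_pos: [0.5142, 0.2826, 0.156]
orientation: [-3.077, -0.633, -0.0]
contact_force: [-0.9, 0.5, -0.0]
grip_width: 0.0618
gripper_force: 0.0
```

View pics/s3.png

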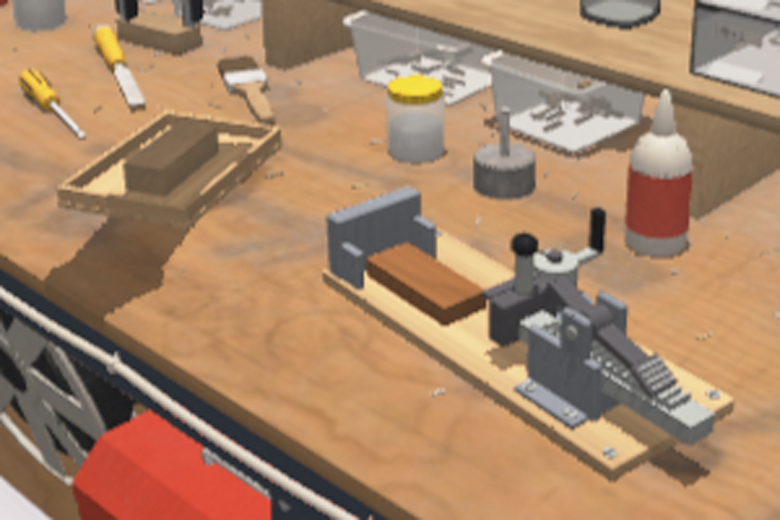

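The block lies flat in the tray at (172,160) and the gripper is clear. The bar is back, the collar is locked with its knob at (597,235), and the jar, hole saw and bottle still stand where they were.

```bash
python3 -c "
from bench import hand_in; print(hand_in())"
```

```text
the job is handed in; nothing more can be done
None
```

The job is handed in: pawl lifted, bar fully back, collar locked, block lying flat in the tray and released, jar, hole saw and bottle left alone, at about 19 s on the robot's clock; no verdict was shown.

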